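Pin the chew guard to the heater housing

TASK

The sliding chew guard on the heater-pad housing has lost its hinge pin. Slide the guard along by its orange handle until its eye stands roughly over the housing's own eye, which is hidden underneath, then take the steel pin from the pine stand and thread it straight down through both eyes, feeling for the hidden lower hole with light pressure and never forcing the pin, until its collar sits fully home on the guard. Let go of the pin and leave all the other things, the heater switch included, as they are.

Things in the scene. Friction and masses are not known exactly. Their poses are not given: they have to be found in the camera images.
- housing: Fixed grey heater-pad housing, 130 x 360 x 40 mm (x, y, z), origin at the centre of its underside on the shelf. The guard slides along the housing's y axis on top of it, over a channel with a brass strip in it.
- strip_mid (a point): Middle of the channel, 60 mm above the shelf over the housing's origin: height of the top of a 20 mm thick, 150 mm long rigid brass strip under the guard. Its one hole (lower eye, 13.5 mm wide) is at housing x = 0, but anywhere from -16 to +16 mm in housing y, new each time, hidden and not reported. Elsewhere a pin tip stops on the strip's top.
- guard (a joint): Travel of the guard along the housing's +y in m, 0 to 0.100, starts at 0 to 0.025. Stiff runners (about 2.5 N) hold it wherever it is left; nothing stops it at the right place. The guard's eye is at housing y = value - 0.060, x = 0; the eyes meet somewhere from 0.044 to 0.076. A pin in the guard's eye can push the guard along.
- guard_eye (a point): Centre of the mouth of the guard's eye (upper knuckle), a dark steel block 44 x 44 mm on the aluminium guard; vertical through hole 13.5 mm wide with a 2 mm chamfer, mouth 84 mm above the shelf, hole 22 mm long (down to 62 mm). Axes as the housing's. The mouth stands 10 mm above the guard plate.
- guard_handle (a point): Point in the orange upright handle of the guard, 38 mm above the underside of the guard, 100 mm above the shelf. The handle is 40 mm along the housing's x, 16 mm along its y, from 74 to 110 mm above the shelf; it stands 95 mm from the guard's eye, to the -y side. Pinch it across its 16 mm or push it.
- pin_grip (a point): Middle of the pin's red square grip (16 x 16 mm, 40 mm tall), 68 mm above the tip; z up along the pin, x and y square to the grip's faces. Pin: 86 mm long, 0.06 to 0.13 kg; round shank 12 mm wide, 41 mm long, nose tapering to 10 mm over the last 3 mm; collar 26 mm wide, 41 to 46 mm above the tip; grip above it. Stands upright in the pine stand.
- pin_tip (a point): Centre of the flat end of the pin's nose, axes as pin_grip. Fully seated it is 43 mm above the shelf; standing on the brass strip through the guard's eye alone, 60 mm.
- pin_stand: Fixed pine block 70 x 70 x 40 mm, origin at the centre of its underside, with a central vertical hole 14 mm wide and 34 mm deep in which the pin stands (tip 6 mm above the shelf).
- bowl: Bystander: blue ceramic bowl, 100 mm wide, 45 mm high, on the white turntable (220 mm wide, 22 mm high); origin under its centre.
- mitt_brush: Bystander: green silicone grooming mitt-brush, 100 x 55 x 28 mm, on the turntable; origin under its centre.
- dustpan: Bystander: aluminium dustpan, pan 120 x 180 x 40 mm with a 100 mm handle to +x; origin under the pan's centre.
- chew_cube: Bystander: pine chew cube, 45 mm; origin under its centre.
- treat_jar: Bystander: treat jar 70 mm wide, 90 mm high; origin under its centre.
- heater_switch_tip (a point): Bystander: tip of the red toggle lever of the heater switch, a small grey block on the shelf; the lever is 45 mm long and stays where it is left.
- pin: The pin itself (see pin_grip), origin at the centre of the flat end of its nose.
There are look-alikes about, which are no part of the job. What is shaped like the pin but black is not meant.

How it is judged:
By the outcome, as a careful person would: the job done as asked, in the order asked, and still so for the second after the job is handed in, with the robot touching nothing.
It also fails if it takes over 72 s, if anything falls off the work surface, if the arm or the gripper's body presses on something with over 40 N, if the wrist force passes 120 N, or if a joint passes its speed limit or range.

ROBOT

A 6-joint arm with a two-finger parallel gripper is mounted at the origin on the work surface. World frame = base frame: x ahead of the robot, y to its left, z up, the work surface at z = 0. Lengths are in m, angles in rad, forces in N, time in s.
With the tool pointing down it reaches from about 0.375 to 0.9 m from the base axis. Payload 3.1 kg.
Tool frame: the origin (TCP) lies midway between the tips of the shut fingers; the grasp point (between the pads) lies 19 mm behind it (pinch_z is the distance from the TCP to the grasp point, in m); y points along the fingers, z is the direction in which the jaws open and shut, and the axes are right-handed (so a half turn about y gives the same grasp; the last joint's range is limited). The gripper opens to 87 mm and grips with 3 to 60 N. Pads are 19 mm wide; open, the fingers measure 117 mm over their backs; the gripper's body (75 mm by 190 mm) begins 51 mm behind the grasp point.
Start: joints at [1.026, 0.527, 1.433, -0, 1.181, -0.178], TCP at [0.224, 0.584, 0.223] pointing down, gripper open.
Joint ranges: [-3.08, 3.08], [-0.75, 2.2], [0.22, 2.44], [-1.43, 4.57], [0, 2.65], [-2.85, 2.85]. Speed limits (rad/s): [2.79, 2.79, 3.14, 3.14, 3.14, 3.14].

INTERFACE

Orientations are given as a unit quaternion [x, y, z, w].
In Python, from rig import * gives the robot as it stands.
- The arm moves only by the tool drive_tool, never from a script. Its argument "plan" is a list of rows, each a list of 7 numbers: the shift along the tool's x, y, z in mm, then the turn, a rotation vector about the tool's x, y, z in degrees, then the finger opening in mm, from 0 to 87. A call has 1 to 10 rows; each row is the pose to reach, as a shift and turn from the pose commanded when the call began, along the tool's axes at that moment; what a row does not reach only later rows make up. A row lasts 1/10 s, in which the tool goes at most 50 mm and 8.59 degrees, less where a joint would pass 70% of its speed; a pose out of reach is approached as far as the arm can. A call with a gripper value outside its range is refused whole. The fingers move at their own pace and stop on an object; "newtons" is the grip in N (left out, the last holds). Time passes only in rows, so rows that repeat a pose let the fingers close. It gives the time, the measured TCP pose, the force and the opening at its end, in the units of the state.
- get_obs(): the state, without advancing time (a new reading comes with each control period).
- camera(name): name is "scene" or "top" or "wrist"; returns the picture (400x640x3 uint8, blue, green, red); there is no depth.
- get_calibration(name): a dict with "fx", "fy", "cx", "cy" (pixels), "D" ([k1, k2, p1, p2, k3] as OpenCV has them; the pictures are not rectified), "origin" and "rotation" of the camera in the world; the wrist camera has in their place "tool_from_camera" (4x4, takes a point from camera to tool coordinates, whose origin is the TCP and whose axes are the tool frame's). Camera axes: x right, y down, z forward; pixel columns grow to the right and rows downward; lengths in m; the calibration is good to about 2 mm. A picture is of the moment at which its call begins: read the wrist's pose just before it. get_calibration takes no time and is no camera call.
- hand_in(): hands the job in, once; it reports no verdict.
Trained networks look in the newest picture that a camera, given by its name, has taken for a name from the list of things; names that differ only in an ending like _2 or _b are one class to them, and where a whole thing is asked for, a point or a joint stands for the part that bears it (a point fixed in the world has none). Each returns a list of dicts, best first, with "conf" (0 to 1); they miss things now and then, are a little off and sometimes report something else, mostly with a low value. They report only what shows in the picture. A call takes as long as a camera call. They do not tell look-alikes from the thing itself.
- spot_in(camera, target): "location" ([column, row] in pixels, amid what is visible of it).
- mark_of(camera, target): "location" ([column, row] in pixels: a listed point, or the origin of a listed thing).
The state is a dict: "time": time; "q": joint angles; "joint_velocities": joint speeds; "joint_torque": joint torques, N m; "position": TCP position; "tool_rot": TCP orientation; "ft_force": force on the tool from outside, world axes, zero at the start; "moment": the same for the moment, N m; "grip_width": finger opening in m.
Only numpy, scipy, OpenCV 4.12 (cv2) and the standard library are available. Lean on these libraries where they do the work, as an engineer would, in place of code of your own. Each camera call takes 0.05 s, during which the arm holds its last target. There are 200 camera calls.

## Working session

There is one attempt and no reset: what is moved stays moved. The work goes in short steps, Python scripts to look and compute and a tool call to move; the robot and the scene stay as the last step left them, time stands still between calls to the robot, and variables do not carry over. Pictures are saved under pics/ and viewed, about 8 in all and at most 12, crops included, and the job is handed in when it is done.

Besides the shell and the picture viewer there is one more tool, called after "Emit:" as a command line: name --pt "numbers of a row" for each row, then --argument value for the rest. drive_tool: Moves the arm, as the interface text tells. Its arguments: {"type":"object","properties":{"plan":{"type":"array","items":{"type":"array","items":{"type":"number"}}},"newtons":{"type":"number"}},"required":["plan"]}

```bash
ls; mkdir -p pics
cat > h.py <<'E'
from rig import *
import numpy as np, cv2
from scipy.spatial.transform import Rotation as R
def cam(n):
    c=get_calibration(n); K=np.array([[c['fx'],0,c['cx']],[0,c['fy'],c['cy']],[0,0,1.]]); D=np.array(c['D'],float)
    if 'origin' in c:
        r=np.array(c['rotation'],float); 
        if r.shape!=(3,3): r=R.from_quat(r).as_matrix()
        o=np.array(c['origin'])
    else:
        s=get_obs(); T=np.eye(4); T[:3,:3]=R.from_quat(s['tool_rot']).as_matrix(); T[:3,3]=s['position']
        T=T@np.array(c['tool_from_camera']); r=T[:3,:3]; o=T[:3,3]
    return K,D,r,o
def atz(C,px,z):
    K,D,r,o=C
    u=cv2.undistortPoints(np.array([[px]],float),K,D)[0,0]; d=r@np.array([u[0],u[1],1]); return o+d*(z-o[2])/d[2]
def proj(C,p):
    K,D,r,o=C; return cv2.projectPoints(((np.atleast_2d(p)-o)@r),np.zeros(3),np.zeros(3),K,D)[0][:,0]
def tri(L):
    A=np.zeros((3,3));b=np.zeros(3)
    for C,px in L:
        p=atz(C,px,0.); d=p-C[3]; d/=np.linalg.norm(d); M=np.eye(3)-np.outer(d,d); A+=M;b+=M@C[3]
    return np.linalg.solve(A,b)
def totool(v): # world shift -> tool mm
    return R.from_quat(get_obs()['tool_rot']).as_matrix().T@np.array(v)*1000
E
python3 - <<'E'
from h import *
s=get_obs(); print(s); print(R.from_quat(s['tool_rot']).as_matrix().round(3))
for n in ['scene','top']:
    C=cam(n); im=camera(n); cv2.imwrite(f'pics/{n}0.png',im); print(n,C[3])
    for t,z in [('housing',0),('strip_mid',.06),('guard_eye',.084),('guard_handle',.1),('pin_grip',.074),('pin_tip',.006),('pin_stand',0),('bowl',.022),('mitt_brush',.022),('dustpan',0),('chew_cube',0),('treat_jar',0),('heater_switch_tip',.05)]:
        for m in mark_of(n,t)[:3]: print(t,round(m['conf'],2),np.round(m['location']),atz(C,m['location'],z).round(3))
E
```

```text
pics
{'time': 0.0, 'q': array([ 1.02649608e+00,  5.28437833e-01,  1.43391410e+00, -1.03941351e-06,
        1.18139647e+00, -1.78458127e-01]), 'joint_velocities': array([-1.17592126e-03, -6.84075987e-04,  2.14443783e-03, -5.64853050e-04,
        2.81636291e-05, -1.61598578e-04]), 'joint_torque': array([ 6.49678805e-04, -4.40032268e+01, -1.76594335e+01,  6.33468828e-02,
        5.81604894e-02, -1.61035432e-04]), 'position': array([0.22314438, 0.58301668, 0.2215853 ]), 'tool_rot': array([ 0.69602248, -0.12889356,  0.12835524, -0.69459635]), 'ft_force': array([-1.15487542, -0.44685444,  0.04139054]), 'moment': array([ 0.05432029, -0.02316499,  0.02465513]), 'grip_width': 0.08690211087014997}
[[ 0.934 -0.001  0.358]
 [-0.358 -0.002  0.934]
 [-0.    -1.    -0.002]]
scene [1.25334656 0.56339165 0.79830103]
housing 0.8 [342. 216.] [0.482 0.016 0.   ]
strip_mid 0.66 [344. 201.] [0.49  0.025 0.06 ]
guard_eye 0.63 [334. 188.] [ 0.488 -0.015  0.084]
guard_handle 0.78 [307. 168.] [ 0.482 -0.114  0.1  ]
guard_handle 0.51 [446. 270.] [0.575 0.358 0.1  ]
pin_grip 0.71 [491. 262.] [0.46  0.415 0.074]
[... 1115 characters left out ...]
181. 200.] [0.544 0.407 0.074]
pin_tip 0.65 [181. 228.] [0.455 0.423 0.006]
pin_tip 0.64 [188. 202.] [0.547 0.404 0.006]
pin_tip 0.41 [209. 250.] [0.385 0.323 0.006]
pin_stand 0.9 [209. 223.] [0.477 0.328 0.   ]
pin_stand 0.19 [316. 225.] [ 0.482 -0.034  0.   ]
bowl 0.73 [422. 214.] [ 0.524 -0.386  0.022]
mitt_brush 0.94 [448. 196.] [ 0.587 -0.474  0.022]
mitt_brush 0.49 [424. 216.] [ 0.517 -0.391  0.022]
mitt_brush 0.4 [210. 225.] [0.47  0.32  0.022]
dustpan 0.85 [349. 145.] [ 0.761 -0.139  0.   ]
dustpan 0.43 [210. 222.] [0.479 0.328 0.   ]
chew_cube 0.66 [424. 262.] [ 0.366 -0.398  0.   ]
treat_jar 0.88 [191. 163.] [0.682 0.406 0.   ]
heater_switch_tip 0.59 [248. 156.] [0.7   0.198 0.05 ]
```

Run:
```python
import cv2,numpy as np
a=cv2.imread('pics/scene0.png')[130:370,180:560];b=cv2.imread('pics/top0.png')[130:290,150:470]
a=cv2.resize(a,None,fx=2,fy=2,interpolation=3)[:, :760];cv2.imwrite('pics/v1.png',a)
cv2.imwrite('pics/v2.png',cv2.resize(b,None,fx=2.5,fy=2.5,interpolation=3))
```

```text
(no output)
```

View pics/v1.png

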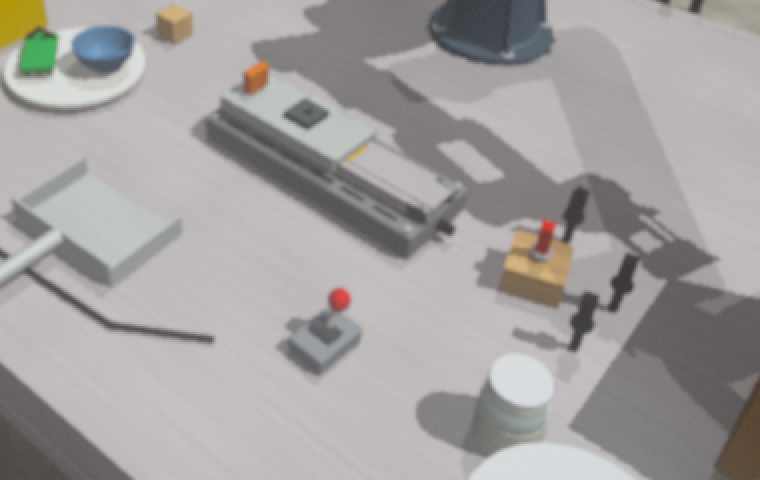

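View pics/v2.png

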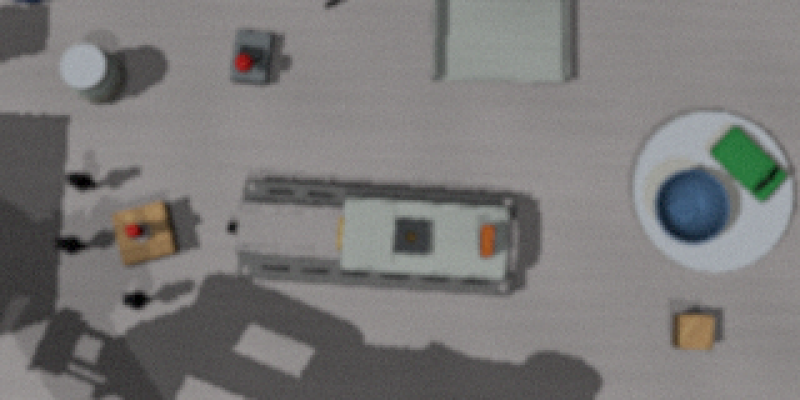

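Three black look-alikes stand at scene px (485,230), (491,270) and (471,289). The red pin in the stand, at scene (452,248) and top (204,222), is the one meant. The guard handle shows at top (345,226) and the eye at (315,224). I'll fly over the guard first.

Emit:
drive_tool --pt "240 -80 -260 0 -8 0 60" --pt "240 -80 -260 0 -8 0 60" --pt "240 -80 -260 0 -8 0 60" --pt "473 -80 -529 0 -15 0 60" --pt "473 -80 -529 0 -15 0 60" --pt "473 -80 -529 0 -15 0 60" --pt "473 -80 -529 0 -15 0 60" --pt "473 -80 -529 0 -15 0 60" --pt "473 -80 -529 0 -15 0 60" --pt "473 -80 -529 0 -15 0 60"

```text
time: 2.4
position: [0.4009, 0.1194, 0.2852]
tool_rot: [-0.706, 0.036, -0.037, 0.706]
ft_force: [0.4, 0.4, 0.1]
grip_width: 0.0601
```

Emit:
drive_tool --pt "0 0 -200 0 0 0 60" --pt "0 0 -200 0 0 0 60" --pt "0 0 -200 0 0 0 60" --pt "0 0 -200 0 0 0 60"

```text
time: 2.8
position: [0.3793, -0.0796, 0.2851]
tool_rot: [0.706, -0.036, 0.037, -0.706]
ft_force: [0.6, 0.2, -0.0]
grip_width: 0.0597
```

Run:
```python
from h import *
C=cam('wrist'); im=camera('wrist'); cv2.imwrite('pics/w1.png',im); s=get_obs(); print(s['position'],R.from_quat(s['tool_rot']).as_matrix().round(3)); print(get_calibration('wrist')['tool_from_camera'],C[3])
for t,z in [('housing',0),('strip_mid',.06),('guard_eye',.084),('guard_handle',.1)]:
    for m in mark_of('wrist',t)[:2]: print(t,round(m['conf'],2),np.round(m['location']),atz(C,m['location'],z).round(4))
```

```text
[ 0.37988367 -0.08798918  0.28540243] [[ 0.994  0.002  0.111]
 [-0.111 -0.008  0.994]
 [ 0.003 -1.    -0.008]]
[[-5.37474833e-05  9.58272144e-01  2.85857473e-01 -7.79952055e-02]
 [-8.89127603e-04 -2.85857406e-01  9.58271753e-01 -1.61255194e-01]
 [ 9.99999603e-01 -2.02659075e-04  8.67390331e-04  8.58205458e-05]
 [ 0.00000000e+00  0.00000000e+00  0.00000000e+00  1.00000000e+00]] [ 0.30153374 -0.07132559  0.44624259]
housing 0.67 [383. 218.] [0.4799 0.0263 0.    ]
strip_mid 0.55 [390. 232.] [0.4793 0.0223 0.06  ]
guard_eye 0.8 [356. 246.] [ 0.4841 -0.0305  0.084 ]
guard_handle 0.89 [288. 252.] [ 0.4753 -0.1231  0.1   ]
```

View pics/w1.png

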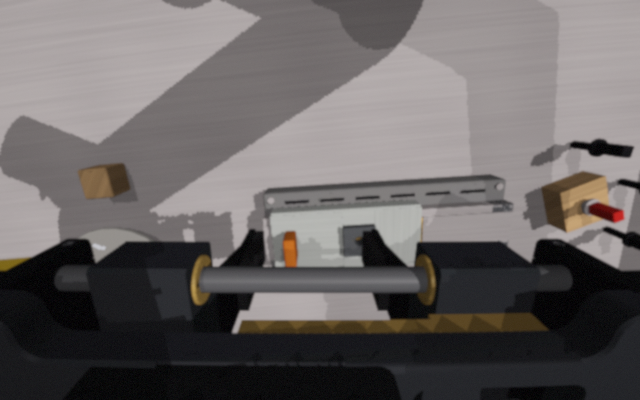

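The handle is at (290,250) and the eye at (358,240). The stand with the red pin is at the right edge (605,210). The arm was still settling during that shot, so I'll repeat it once.

Run:
```python
from h import *
camera('wrist')
C=cam('wrist'); im=camera('wrist'); s=get_obs(); print(s['position'])
for t,z in [('housing',0),('strip_mid',.06),('guard_eye',.084),('guard_handle',.1),('pin_grip',.074),('pin_stand',0)]:
    for m in mark_of('wrist',t)[:2]: print(t,round(m['conf'],2),np.round(m['location']),atz(C,m['location'],z).round(4))
hsv=cv2.cvtColor(im,cv2.COLOR_BGR2HSV); m=cv2.inRange(hsv,(5,150,80),(20,255,255)); m[:,:270]=0;m[:,310:]=0;m[280:]=0
ys,xs=np.where(m); print(xs.min(),xs.max(),ys.min(),ys.max(),xs.mean(),ys.mean())
# housing rim far corners, z=.04..
for n in ['top','scene']:
    im=cv2.imread(f'pics/{n}0.png'); hsv=cv2.cvtColor(im,cv2.COLOR_BGR2HSV); m=cv2.inRange(hsv,(3,150,80),(20,255,255)); 
    k,l,st,ce=cv2.connectedComponentsWithStats(m)
    for i in range(1,k):
        if st[i,4]>15: print(n,st[i],ce[i].round(1), atz(cam(n),ce[i],.1).round(4))
```

```text
[ 0.37952471 -0.07617146  0.2846036 ]
housing 0.62 [376. 216.] [0.4751 0.0183 0.    ]
strip_mid 0.61 [381. 234.] [0.4804 0.0125 0.06  ]
guard_eye 0.56 [358. 244.] [ 0.4807 -0.0241  0.084 ]
guard_handle 0.75 [286. 252.] [ 0.475  -0.1221  0.1   ]
pin_grip 0.77 [607. 212.] [0.475  0.3314 0.074 ]
pin_grip 0.76 [611. 147.] [0.383  0.3203 0.074 ]
pin_stand 0.94 [565. 198.] [0.4772 0.333  0.    ]
281 293 233 266 287.3255208333333 249.64583333333334
top [343 221   4  11  43] [344.5 225.9] [ 0.4732 -0.122   0.1   ]
scene [411   0  11  47 129] [416.   22.9] [-0.8897 -0.5709  0.1   ]
scene [472   0  13  45 132] [478.4  19.5] [-1.1646 -0.3555  0.1   ]
scene [619  41   8  13  43] [622.4  46.8] [-1.2097  0.3172  0.1   ]
scene [624  42  16  32 293] [633.1  59.3] [-1.0665  0.3884  0.1   ]
scene [534  46  13  34  71] [539.5  62.2] [-0.7651  0.0979  0.1   ]
scene [613  57   8  12  44] [616.8  62.4] [-0.9806  0.3446  0.1   ]
scene [621  66   5   7  17] [623.2  68.9] [-0.9186  0.3817  0.1   ]
scene [611  73  25  16 203] [624.1  81. ] [-0.7841  0.4132  0.1   ]
scene [599  88  33  29 384] [615.4 100.8] [-0.5683  0.4305  0.1   ]
scene [303 162  10  13  88] [308.1 167.8] [ 0.4784 -0.1135  0.1   ]
```

Emit:
drive_tool --pt "101 60 -35 0 0 0 60" --pt "101 60 -35 0 0 0 60" --pt "101 60 -35 0 0 0 60" --pt "101 120 -34 0 1 0 60" --pt "101 120 -34 0 1 0 60" --pt "101 160 -34 0 1 0 60" --pt "101 185 -34 0 1 0 60" --pt "101 200 -34 0 1 0 60" --pt "101 200 -34 0 1 0 60" --pt "101 200 -34 0 1 0 60"

```text
time: 4.45
position: [0.4769, -0.1218, 0.0855]
tool_rot: [0.706, -0.043, 0.043, -0.706]
ft_force: [0.2, 0.5, -0.4]
grip_width: 0.06
```

Run:
```python
from h import *
s=get_obs();print(s['time'],s['position'],s['ft_force'])
C=cam('wrist');im=camera('wrist'); cv2.imwrite('pics/w2.png',im)
print(proj(C,s['position']), [ (np.round(m['location']),round(m['conf'],2)) for m in mark_of('wrist','guard_handle')])
C=cam('scene');im=camera('scene');cv2.imwrite('pics/s2.png',cv2.resize(im[120:260,230:430],None,fx=3.5,fy=3.5,interpolation=3))
```

```text
4.45 [ 0.47685293 -0.12176657  0.08550029] [ 0.21720128  0.54846855 -0.41290679]
[[312.56590434 244.85458411]] [(array([312., 252.]), 0.64)]
```

View pics/w2.png

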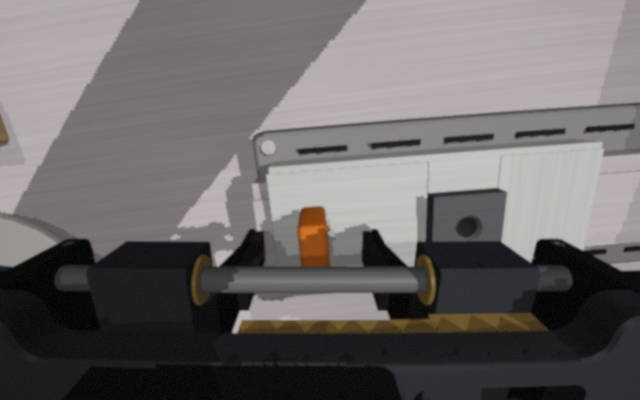

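The orange handle (313,237) sits between the open fingers, and the eye is at (468,227). I'll work out the guard's value from the housing's end corner and the eye.

Run:
```python
from h import *
C=cam('wrist')
e=atz(C,(468,227),.084); a=atz(C,(254,140),.04); b=atz(C,(630,104),.04)
print('eye',e,'corner',a,'edge',b); d=(b-a)[:2]; d/=np.linalg.norm(d); print('dir',d,'yaw',np.degrees(np.arctan2(d[0],d[1])))
h=e[:2]-a[:2]; print('along',h@d,'value',h@d-.18+.06, 'lat',h@np.array([d[1],-d[0]]))
T=cam('top'); 
# top image: housing ends/corners from viewed crop (x/2.5+150,y/2.5+130)
for p in [(247,178),(515,198),(515,290),(240,273)]:
    print(atz(T,(p[0]/2.5+150,p[1]/2.5+130),.04))
```

```text
eye [ 0.47834286 -0.02610295  0.084     ] corner [ 0.41385947 -0.15632996  0.04      ] edge [0.41946525 0.11188948 0.04      ]
dir [0.02089542 0.99978167] yaw 1.1973066074888161
along 0.13154598836997983 value 0.011545988369979832 lat 0.061748159411885085
[0.55021958 0.19059138 0.04      ]
[ 0.53281442 -0.16276498  0.04      ]
[ 0.41265323 -0.16453845  0.04      ]
[0.42519823 0.19410269 0.04      ]
```

Emit:
drive_tool --pt "0 0 0 0 0 0 14" --pt "0 0 0 0 0 0 14" --pt "0 0 0 0 0 0 14" --pt "0 0 0 0 0 0 14" --pt "0 0 0 0 0 0 14" --pt "0 0 0 0 0 0 14" --newtons 15

```text
time: 5.2
position: [0.4766, -0.1219, 0.0846]
tool_rot: [-0.706, 0.043, -0.043, 0.706]
ft_force: [0.1, 0.8, -0.4]
grip_width: 0.0199
```

Emit:
drive_tool --pt "0 0 0 0 -2 0 14" --pt "0 0 0 0 -4.5 0 14" --pt "0 0 0 0 -4.5 0 14" --pt "0 0 0 0 -4.5 0 14"

```text
time: 5.6
position: [0.4772, -0.1218, 0.0846]
tool_rot: [-0.707, 0.015, -0.016, 0.707]
ft_force: [2.5, 2.6, -1.9]
grip_width: 0.0159
```

Emit:
drive_tool --pt "0 0 8 0 0 0 14" --pt "0 0 16 0 0 0 14" --pt "0 0 24 0 0 0 14" --pt "0 0 32 0 0 0 14" --pt "0 0 39 0 0 0 14" --pt "0 0 45 0 0 0 14" --pt "0 0 45 0 0 0 14" --pt "0 0 45 0 0 0 14"

```text
time: 6.4
position: [0.479, -0.0759, 0.0846]
tool_rot: [-0.706, 0.015, -0.016, 0.707]
ft_force: [3.8, 2.2, -4.8]
grip_width: 0.0157
```

Run:
```python
from h import *
s=get_obs();print(s['time'],s['position'],s['ft_force'],R.from_quat(s['tool_rot']).as_matrix().round(3)[:,2])
C=cam('wrist');im=camera('wrist'); cv2.imwrite('pics/w3.png',im)
for t,z in [('guard_eye',.084),('housing',0),('strip_mid',.06)]:
  print(t,[ (np.round(m['location']),round(m['conf'],2),atz(C,m['location'],z).round(4)) for m in mark_of('wrist',t)])
```

```text
6.4 [ 0.47901448 -0.07586226  0.08464851] [ 3.82933539  2.21804512 -4.84894022] [0.043 0.999 0.001]
guard_eye [(array([464., 240.]), 0.85, array([0.4806, 0.0181, 0.084 ]))]
housing [(array([420., 198.]), 0.76, array([0.4783, 0.0198, 0.    ]))]
strip_mid [(array([446., 226.]), 0.72, array([0.4805, 0.0171, 0.06  ]))]
```

View pics/w3.png

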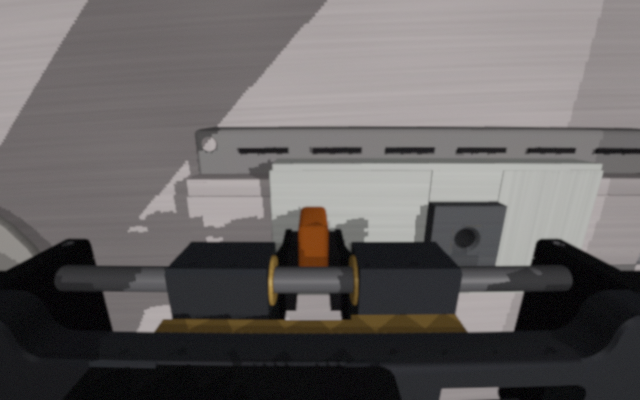

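The guard eye (467,238) now sits close to the housing middle, with value ≈ 0.059. I'll release the handle and go above the pin.

Emit:
drive_tool --pt "0 0 0 0 0 0 50" --pt "0 0 0 0 0 0 50" --pt "0 -30 0 0 0 0 50" --pt "0 -80 0 0 0 0 50" --pt "-40 -130 50 0 0 0 50" --pt "-76 -145 150 0 0 0 50" --pt "-76 -145 250 0 0 0 50" --pt "-76 -145 398 0 0 0 50" --pt "-76 -145 398 0 0 0 50" --pt "-76 -145 398 0 0 0 50"

```text
time: 7.6
position: [0.4233, 0.2002, 0.223]
tool_rot: [0.707, -0.016, 0.015, -0.707]
ft_force: [1.3, 0.4, 1.2]
grip_width: 0.0498
```

Emit:
drive_tool --pt "0 0 60 0 0 0 50" --pt "0 0 120 0 0 0 50" --pt "0 0 140 0 0 0 50" --pt "0 0 140 0 0 0 50" --pt "0 0 140 0 0 0 50"

```text
time: 8.1
position: [0.4295, 0.3385, 0.2221]
tool_rot: [0.708, -0.015, 0.014, -0.706]
ft_force: [-0.3, -0.4, 0.1]
grip_width: 0.0501
```

Run:
```python
from h import *
camera('wrist'); s=get_obs();print(s['time'],s['position'])
C=cam('wrist');im=camera('wrist'); cv2.imwrite('pics/w4.png',im[60:300])
cv2.imwrite('pics/w4.png',cv2.resize(im[120:300,170:470],None,fx=2.6,fy=2.6,interpolation=3))
for t,z in [('pin_grip',.074),('pin_tip',.006),('pin_stand',0)]:
  print(t,[ (np.round(m['location']),round(m['conf'],2),atz(C,m['location'],z).round(4)) for m in mark_of('wrist',t)])
print(proj(C,[[.472,.328,.094],[.472,.328,.04]]))
```

```text
8.15 [0.42970431 0.33761784 0.22216636]
pin_grip [(array([310., 225.]), 0.8, array([0.4758, 0.3319, 0.074 ])), (array([302., 146.]), 0.63, array([0.3858, 0.3275, 0.074 ])), (array([387., 205.]), 0.6, array([0.4555, 0.4198, 0.074 ]))]
pin_tip [(array([376., 191.]), 0.88, array([0.4574, 0.4217, 0.006 ]))]
pin_stand [(array([309., 203.]), 0.79, array([0.4728, 0.3298, 0.    ]))]
[[305.67069918 228.82943335]
 [306.75196486 212.31128573]]
```

View pics/w4.png

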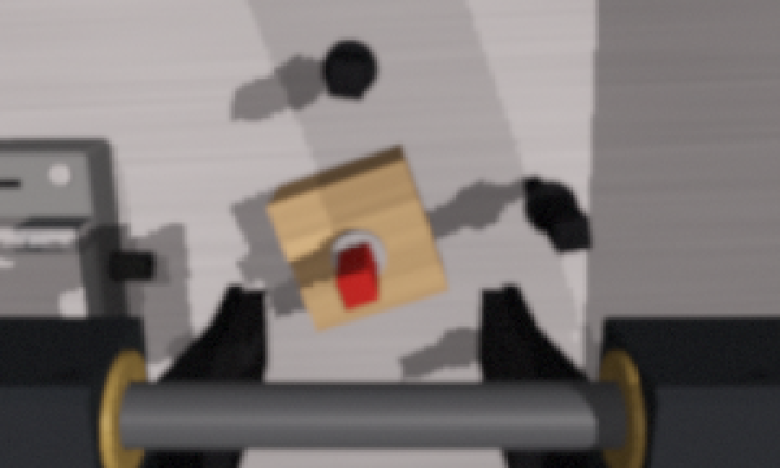

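The red pin stands in the pine stand at crop (357,275), full picture (307,226). The two black ones at crop (350,68) and (557,212) are look-alikes. I'll fit the red grip's outline to get its position and yaw.

```bash
cat >> h.py <<'E'
def fitgrip(C,im,p0,zc):
    from scipy.optimize import minimize
    hsv=cv2.cvtColor(im,cv2.COLOR_BGR2HSV); m=cv2.inRange(hsv,(0,140,50),(8,255,255))|cv2.inRange(hsv,(172,140,50),(180,255,255))
    u=proj(C,[[p0[0],p0[1],zc]])[0]; w=np.zeros_like(m); cv2.circle(w,tuple(int(v) for v in u),45,255,-1); m&=w
    S=4; M=cv2.resize(m,None,fx=S,fy=S,interpolation=1)>127
    B=np.array([[a,b,c] for a in(-8,8) for b in(-8,8) for c in(-20,20)])/1000.
    def cost(p):
        P=R.from_euler('z',p[2],degrees=True).apply(B)+[p[0],p[1],zc]
        h=cv2.convexHull((proj(C,P)*S+S/2).astype(np.int32)); I=np.zeros(M.shape,np.uint8); cv2.fillConvexPoly(I,h,1)
        return 1-(M&(I>0)).sum()/((M|(I>0)).sum())
    best=min((minimize(cost,[p0[0],p0[1],y],method='Nelder-Mead',options=dict(initial_simplex=[[p0[0],p0[1],y],[p0[0]+.006,p0[1],y],[p0[0],p0[1]+.006,y],[p0[0],p0[1],y+12]])) for y in(-30,-15,0,15,30,45)),key=lambda r:r.fun)
    return best.x,best.fun
E
python3 - <<'E'
from h import *
camera('wrist'); C=cam('wrist'); im=camera('wrist'); s=get_obs(); print(s['time'],s['position'],R.from_quat(s['tool_rot']).as_matrix().round(3))
p,f=fitgrip(C,im,(.472,.33),.074); print(p,f)
E
```

```text
8.45 [0.43112975 0.33750398 0.22274868] [[ 0.999 -0.     0.045]
 [-0.045 -0.     0.999]
 [-0.    -1.    -0.   ]]
[0.47579804 0.32933068 3.03905169] 0.22630499921148084
```

Emit:
drive_tool --pt "45 0 -5 0 -8 0 50" --pt "45 20 -5 0 -10 0 50" --pt "45 60 -5 0 -10 0 50" --pt "45 100 -5 0 -10 0 50" --pt "45 130 -5 0 -10 0 50" --pt "45 150 -5 0 -10 0 50" --pt "45 165 -5 0 -10 0 50" --pt "45 165 -5 0 -10 0 50" --pt "45 165 -5 0 -10 0 50"

```text
time: 9.35
position: [0.476, 0.3314, 0.0578]
tool_rot: [0.706, 0.046, -0.046, -0.706]
ft_force: [0.7, 1.2, -0.2]
grip_width: 0.0501
```

Run:
```python
from h import *
C=cam('wrist');im=camera('wrist'); cv2.imwrite('pics/w5.png',cv2.resize(im[120:300,170:470],None,fx=2.6,fy=2.6,interpolation=3))
s=get_obs();print(s['time'],s['position'],s['ft_force'])
```

```text
9.4 [0.47641242 0.33167296 0.05839018] [ 0.49890692  0.5444383  -0.31669191]
```

View pics/w5.png

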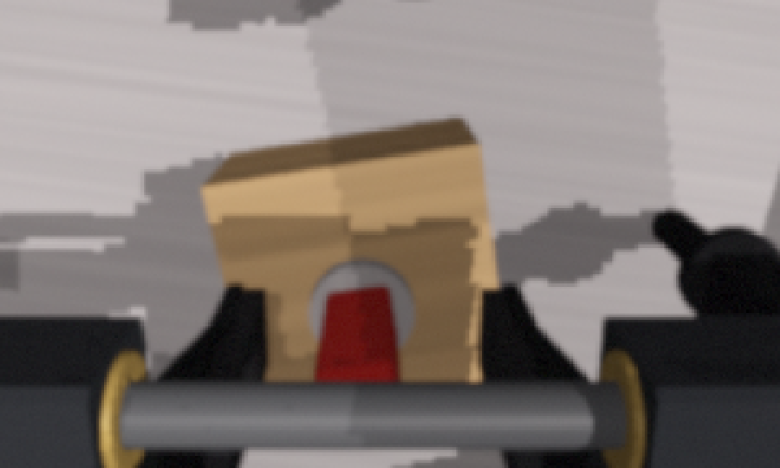

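The red grip (crop 358,335) is aligned with the jaws but about 4 mm toward the tool's −z. I'll correct for that and grip.

Emit:
drive_tool --pt "0 0 -4 0 -2 0 50" --pt "0 0 -4 0 -2 0 35" --pt "0 0 -4 0 -2 0 14" --pt "0 0 -4 0 -2 0 12" --pt "0 0 -4 0 -2 0 12" --pt "0 0 -4 0 -2 0 12" --pt "0 0 -4 0 -2 0 12" --newtons 25

```text
time: 10.1
position: [0.4762, 0.3278, 0.0577]
tool_rot: [-0.705, -0.059, 0.059, 0.705]
ft_force: [-0.0, 0.1, 0.7]
grip_width: 0.0159
```

Emit:
drive_tool --pt "0 -15 0 0 0 0 12" --pt "0 -30 0 0 0 0 12" --pt "0 -60 0 0 0 0 12" --pt "0 -100 0 0 0 0 12" --pt "0 -110 0 0 0 0 12" --pt "0 -110 0 0 0 0 12"

```text
time: 10.7
position: [0.4772, 0.3283, 0.1693]
tool_rot: [-0.704, -0.06, 0.057, 0.705]
ft_force: [-0.1, 0.2, -2.5]
grip_width: 0.0158
```

Run:
```python
from h import *
camera('wrist'); C=cam('wrist');im=camera('wrist'); cv2.imwrite('pics/w6.png',cv2.resize(im[120:400,170:470],None,fx=2.1,fy=2.1,interpolation=3))
s=get_obs();print(s['time'],s['position'],s['ft_force'],s['grip_width'],R.from_quat(s['tool_rot']).as_matrix().round(3))
print(totool(np.array([.480,.0195,.18])-s['position']))
for t in ['pin_tip','pin_grip']: print(t,[(m['location'],round(m['conf'],2)) for m in mark_of('wrist',t)][:2])
g=s['position'];print(proj(C,[g+[0,0,.02],g+[0,0,.02-.068]]))
```

```text
10.8 [0.47521744 0.32731462 0.16651455] [-0.25308479  0.06326126 -1.1067676 ] 0.015873014563830407 [[ 0.986 -0.002 -0.166]
 [ 0.166 -0.001  0.986]
 [-0.002 -1.    -0.001]]
[ -46.32660547  -13.20399439 -304.35846112]
pin_tip [([311.1, 214.2], 0.88)]
pin_grip [([314.4, 258.5], 0.95), ([330.9, 102.0], 0.89)]
[[312.48176127 258.53326079]
 [312.5325347  215.86927472]]
```

View pics/w6.png

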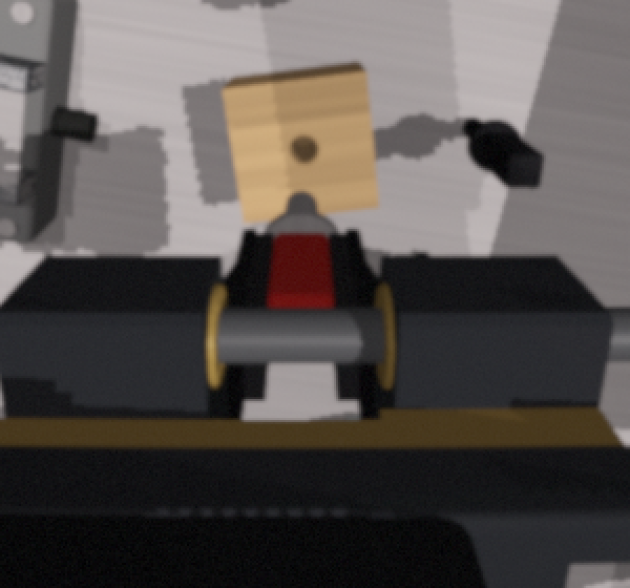

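The pin (grip at crop 300,270; shank at 303,205) hangs straight and centred in the fingers. I'll carry it above the guard's eye.

Emit:
drive_tool --pt "-46 0 -304 0 6 0 12" --pt "-46 0 -304 0 12 0 12" --pt "-46 0 -304 0 12 0 12" --pt "-46 0 -304 0 12 0 12" --pt "-46 0 -304 0 12 0 12" --pt "-46 0 -304 0 12 0 12" --pt "-46 0 -304 0 12 0 12" --pt "-46 0 -304 0 12 0 12" --pt "-46 0 -304 0 12 0 12" --pt "-46 0 -304 0 12 0 12"

```text
time: 11.9
position: [0.4807, 0.0219, 0.1671]
tool_rot: [-0.707, 0.015, -0.014, 0.707]
ft_force: [0.1, 0.0, -1.0]
grip_width: 0.0159
```

Run:
```python
from h import *
camera('wrist'); camera('wrist'); C=cam('wrist');im=camera('wrist'); cv2.imwrite('pics/w7.png',cv2.resize(im[150:300,220:420],None,fx=3.5,fy=3.5,interpolation=3))
s=get_obs();print(s['time'],s['position'],s['ft_force'],R.from_quat(s['tool_rot']).as_matrix().round(3))
for t,z in [('pin_tip',s['position'][2]-.052),('guard_eye',.084),('strip_mid',.06),('housing',0)]: print(t,[(m['location'],round(m['conf'],2),atz(C,m['location'],z).round(4)) for m in mark_of('wrist',t)][:2])
for n in ['scene','top']:
  camera(n)
  for t,z in [('pin_tip',s['position'][2]-.052),('guard_eye',.084)]: print(n,t,[(m['location'],round(m['conf'],2),atz(cam(n),m['location'],z).round(4)) for m in mark_of(n,t)][:2])
```

```text
12.05 [0.48105372 0.02175723 0.16752733] [-0.01578844 -0.12501991 -1.42644439] [[ 0.999 -0.     0.04 ]
 [-0.04   0.     0.999]
 [-0.    -1.     0.   ]]
pin_tip [([311.0, 214.2], 0.93, array([0.4795, 0.0207, 0.1155])), ([588.9, 89.9], 0.55, array([0.3937, 0.2234, 0.1155]))]
guard_eye [([308.3, 205.0], 0.62, array([0.4821, 0.018 , 0.084 ]))]
strip_mid [([312.0, 258.0], 0.75, array([0.5477, 0.0186, 0.06  ])), ([308.4, 194.1], 0.73, array([0.4787, 0.0179, 0.06  ]))]
housing [([311.7, 179.5], 0.73, array([ 0.4781,  0.021 , -0.    ]))]
scene pin_tip [([464.0, 249.0], 0.73, array([0.5077, 0.3638, 0.1155])), ([463.8, 304.6], 0.65, array([0.6487, 0.4308, 0.1155]))]
scene guard_eye [([318.6, 172.1], 0.72, array([ 0.4574, -0.0928,  0.084 ])), ([345.6, 192.6], 0.68, array([0.4829, 0.0223, 0.084 ]))]
top pin_tip [([180.0, 231.1], 0.53, array([0.442 , 0.3887, 0.1155])), ([186.4, 202.4], 0.48, array([0.5323, 0.3742, 0.1155]))]
top guard_eye [([302.3, 223.0], 0.66, array([0.4799, 0.0103, 0.084 ]))]
```

View pics/w7.png

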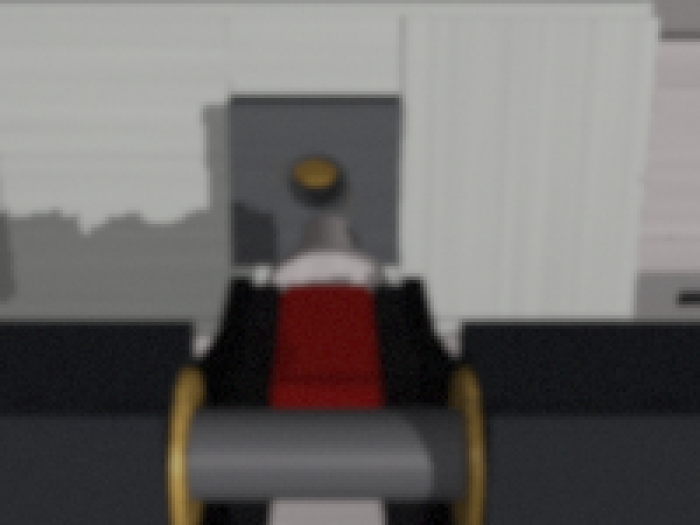

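The eye's mouth is at crop (317,180), with solid brass showing through it. The pin tip is at (326,218), so it needs about −2 mm along tool z. I'll descend to just above the mouth, then feel.

Emit:
drive_tool --pt "0 10 -2 0 0 0 12" --pt "0 22 -2 0 0 0 12" --pt "0 27 -2 0 0 0 12" --pt "0 27 -2 0 0 0 12"

```text
time: 12.95
position: [0.4804, 0.0183, 0.1396]
tool_rot: [-0.707, 0.016, -0.014, 0.707]
ft_force: [0.7, -0.1, -1.3]
grip_width: 0.0157
```

Emit:
drive_tool --pt "0 2 0 0 0 0 12" --pt "0 4 0 0 0 0 12" --pt "0 6 0 0 0 0 12" --pt "0 8 0 0 0 0 12" --pt "0 8 0 0 0 0 12"

```text
time: 13.45
position: [0.481, 0.0184, 0.1325]
tool_rot: [-0.707, 0.015, -0.015, 0.707]
ft_force: [-0.8, 0.6, -1.2]
grip_width: 0.0157
```

The tip is past the mouth and no force has built up, so it is entering the eye. Continuing down.

Emit:
drive_tool --pt "0 2 0 0 0 0 12" --pt "0 4 0 0 0 0 12" --pt "0 6 0 0 0 0 12" --pt "0 6 0 0 0 0 12"

```text
time: 13.85
position: [0.4807, 0.0184, 0.1262]
tool_rot: [-0.707, 0.016, -0.015, 0.707]
ft_force: [-1.0, -0.2, -1.2]
grip_width: 0.016
```

Emit:
drive_tool --pt "0 2 0 0 0 0 12" --pt "0 4 0 0 0 0 12" --pt "0 6 0 0 0 0 12" --pt "0 8 0 0 0 0 12" --pt "0 8 0 0 0 0 12"

```text
time: 14.35
position: [0.4808, 0.0185, 0.1182]
tool_rot: [-0.707, 0.016, -0.015, 0.707]
ft_force: [-1.8, 1.5, -1.6]
grip_width: 0.016
```

Emit:
drive_tool --pt "0 2 0 0 0 0 12" --pt "0 4 0 0 0 0 12" --pt "0 5 0 0 0 0 12" --pt "0 6 0 0 0 0 12" --pt "0 7 0 0 0 0 12" --pt "0 7 0 0 0 0 12"

```text
time: 14.95
position: [0.4809, 0.0184, 0.1116]
tool_rot: [-0.707, 0.015, -0.015, 0.707]
ft_force: [-3.6, 0.7, 1.0]
grip_width: 0.0158
```

Contact with the strip: Fz rose by about 2 N at a tip height of ≈60 mm. I'll ease x and sweep the guard toward +y with light pressure, in short calls.

Emit:
drive_tool --pt "-0.7 0.4 1 0 0 0 12" --pt "-0.7 0.4 2 0 0 0 12" --pt "-0.7 0.4 3 0 0 0 12" --pt "-0.7 0.4 3 0 0 0 12"

```text
time: 15.35
position: [0.481, 0.0202, 0.1116]
tool_rot: [0.708, -0.014, 0.015, -0.706]
ft_force: [-3.6, -4.7, 2.8]
grip_width: 0.016
```

Emit:
drive_tool --pt "0 0 1 0 0 0 12" --pt "0 0 2 0 0 0 12" --pt "0 0 3 0 0 0 12" --pt "0 0 3 0 0 0 12"

```text
time: 15.75
position: [0.4811, 0.0231, 0.1116]
tool_rot: [0.708, -0.014, 0.015, -0.706]
ft_force: [-3.2, -4.2, 3.8]
grip_width: 0.0158
```

Emit:
drive_tool --pt "-0.5 0 1 0 0 0 12" --pt "-0.5 0 2 0 0 0 12" --pt "-0.5 0 3 0 0 0 12" --pt "-0.5 0 3 0 0 0 12"

```text
time: 16.15
position: [0.4811, 0.0262, 0.1116]
tool_rot: [0.708, -0.014, 0.015, -0.706]
ft_force: [-2.3, -4.1, 3.6]
grip_width: 0.0161
```

Emit:
drive_tool --pt "0 0 1 0 0 0 12" --pt "0 0 2 0 0 0 12" --pt "0 0 3 0 0 0 12" --pt "0 0 3 0 0 0 12"

```text
time: 16.55
position: [0.4811, 0.0299, 0.1114]
tool_rot: [0.707, -0.015, 0.016, -0.707]
ft_force: [-2.2, -4.2, 3.6]
grip_width: 0.0157
```

Emit:
drive_tool --pt "0 0 1 0 0 0 12" --pt "0 0 2 0 0 0 12" --pt "0 0 3 0 0 0 12" --pt "0 0 3 0 0 0 12"

```text
time: 16.95
position: [0.481, 0.0334, 0.1112]
tool_rot: [0.707, -0.015, 0.015, -0.707]
ft_force: [-1.4, -3.2, 0.1]
grip_width: 0.0155
```

Fz dropped to 0.1 N and z is sinking, so the hidden hole is probably here. I'll probe down gently.

Emit:
drive_tool --pt "0 0.5 0 0 0 0 12" --pt "0 1 0 0 0 0 12" --pt "0 1.5 0 0 0 0 12" --pt "0 1.5 0 0 0 0 12"

```text
time: 17.35
position: [0.4809, 0.0333, 0.1097]
tool_rot: [0.707, -0.015, 0.015, -0.707]
ft_force: [-1.6, -3.0, -0.3]
grip_width: 0.0157
```

Sinking freely. Easing the lateral force and continuing.

Emit:
drive_tool --pt "0 1 0 0 0 0 12" --pt "0 2 0 0 0 0 12" --pt "0 3 0 0 0 0 12" --pt "0 3 0 0 0 0 12"

```text
time: 17.75
position: [0.4807, 0.0333, 0.1066]
tool_rot: [0.707, -0.015, 0.015, -0.707]
ft_force: [-0.4, -3.4, -0.9]
grip_width: 0.0161
```

Emit:
drive_tool --pt "0 1 -0.3 0 0 0 12" --pt "0 2 -0.3 0 0 0 12" --pt "0 3.5 -0.3 0 0 0 12" --pt "0 5 -0.3 0 0 0 12" --pt "0 5 -0.3 0 0 0 12"

```text
time: 18.25
position: [0.4805, 0.0329, 0.1014]
tool_rot: [0.707, -0.015, 0.015, -0.707]
ft_force: [-1.4, -4.8, -2.5]
grip_width: 0.0156
```

Emit:
drive_tool --pt "0 1 0 0 0 0 12" --pt "0 2 0 0 0 0 12" --pt "0 3 0 0 0 0 12" --pt "0 4 0 0 0 0 12" --pt "0 5 0 0 0 0 12" --pt "0 5 0 0 0 0 12"

```text
time: 18.85
position: [0.4806, 0.0329, 0.0966]
tool_rot: [0.707, -0.015, 0.015, -0.707]
ft_force: [-1.1, -4.0, 0.9]
grip_width: 0.0157
```

Emit:
drive_tool --pt "0 0.7 -0.3 0 0 0 12" --pt "0 1.4 -0.3 0 0 0 12" --pt "0 2 -0.3 0 0 0 12" --pt "0 2.3 -0.3 0 0 0 12" --pt "0 2.3 -0.3 0 0 0 12"

```text
time: 19.35
position: [0.4806, 0.0328, 0.0947]
tool_rot: [0.707, -0.015, 0.015, -0.707]
ft_force: [-1.3, -4.6, 4.5]
grip_width: 0.0157
```

Run:
```python
from h import *
C=cam('wrist');im=camera('wrist'); cv2.imwrite('pics/w8.png',cv2.resize(im[150:300,220:420],None,fx=3.5,fy=3.5,interpolation=3)); s=get_obs(); print(s['position'],s['ft_force'])
```

```text
[0.48063473 0.03279562 0.09466377] [-1.69103936 -4.43146924  4.15300824]
```

View pics/w8.png

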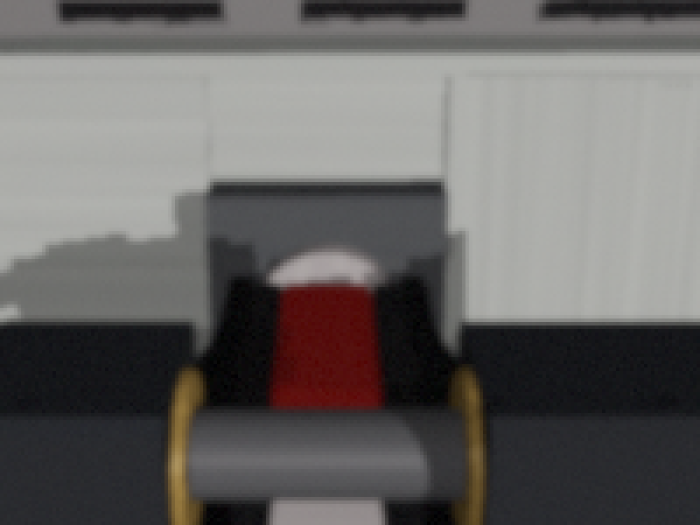

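The collar (crop 325,265) lies on the dark knuckle. One gentle press will confirm it is home, then I'll release.

Emit:
drive_tool --pt "0 0.5 0.2 0 0 0 12" --pt "0 1 0.4 0 0 0 12" --pt "0 1 0.4 0 0 0 12"

```text
time: 19.7
position: [0.4807, 0.0328, 0.0946]
tool_rot: [0.707, -0.015, 0.015, -0.707]
ft_force: [-3.6, -5.4, 12.9]
grip_width: 0.0159
```

Hard stop at z = 94.6 mm: the pin is seated. I'll back off the pressure, open moderately and rise.

Emit:
drive_tool --pt "0 -1 0 0 0 0 12" --pt "0 -1 0 0 0 0 18" --pt "0 -1 0 0 0 0 30" --pt "0 -1 0 0 0 0 45" --pt "0 -1 0 0 0 0 45" --pt "0 -1 0 0 0 0 45"

```text
time: 20.3
position: [0.4806, 0.0335, 0.0943]
tool_rot: [-0.707, 0.015, -0.015, 0.707]
ft_force: [-0.5, 0.1, -0.3]
grip_width: 0.0407
```

Emit:
drive_tool --pt "0 -20 0 0 0 0 45" --pt "0 -50 0 0 0 0 45" --pt "0 -90 0 0 0 0 45" --pt "-20 -130 0 0 0 0 45" --pt "-60 -150 0 0 0 0 45" --pt "-60 -150 0 0 0 0 45"

```text
time: 20.9
position: [0.4168, 0.0367, 0.2465]
tool_rot: [-0.707, 0.015, -0.015, 0.707]
ft_force: [-0.1, -0.1, -0.7]
grip_width: 0.0447
```

Run:
```python
from h import *
camera('wrist'); camera('wrist'); C=cam('wrist');im=camera('wrist'); s=get_obs(); print(s['time'],s['position'],s['ft_force'])
a=cv2.resize(im[100:300,200:460],None,fx=3,fy=3,interpolation=3); cv2.imwrite('pics/w9.png',a)
m=mark_of('wrist','pin_grip')[0]; print(m,atz(C,m['location'],.111))
m=mark_of('wrist','guard_eye'); print([ (x['location'],atz(C,x['location'],.084)) for x in m])
print(fitgrip(C,im,(.481,.033),.111), fitgrip(C,im,(.481,.033),.115),'proj',proj(C,[.481,.033,.111]))
```

```text
21.05 [0.42106759 0.03579358 0.24451516] [-0.56931456 -0.01159393 -0.10776259]
{'location': [317.0, 239.7], 'conf': 0.82} [0.47948184 0.03826196 0.111     ]
[([314.9, 232.5], array([0.48242262, 0.03599301, 0.084     ])), ([310.5, 217.4], array([0.4627411 , 0.03155908, 0.084     ])), ([301.4, 226.6], array([0.47404339, 0.02009794, 0.084     ]))]
(array([ 0.47970081,  0.03398597, -2.61522791]), np.float64(0.2490488732806555)) (array([ 0.47870041,  0.03361553, -2.64279961]), np.float64(0.27391058290888515)) proj [[312.35358293 241.12686892]]
```

View pics/w9.png

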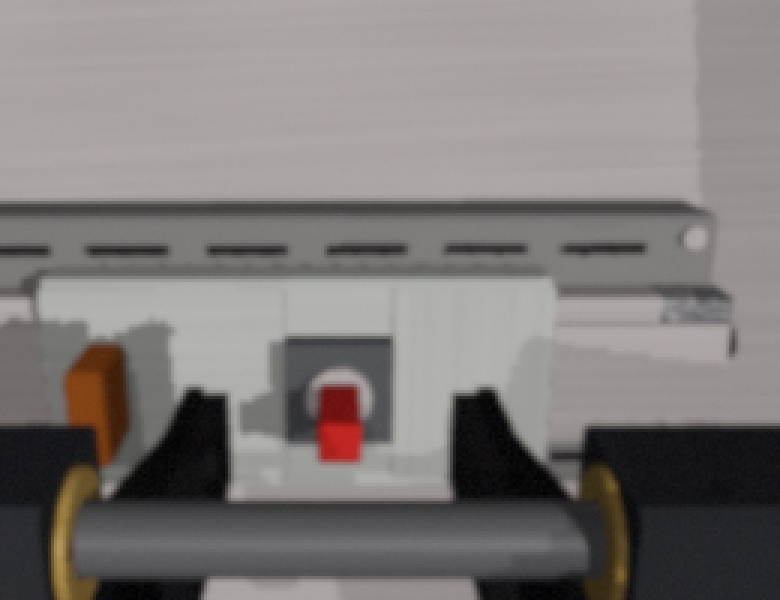

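The pin stands upright with its collar (340,390) centred on the knuckle, and the gripper is clear. Handing in.

```bash
python3 -c "
from rig import *
print(hand_in())"
```

```text
the job is handed in; nothing more can be done
None
```

The hinge pin is in: I threaded it down through both eyes until its collar sat on the guard, then let go. I handed in at about 21 s on the robot's clock.

- **Guard:** I slid it about 45 mm by the orange handle, roughly to the middle of its range.
- **Pin:** I took the red pin from the pine stand, not one of the three black look-alikes, and lowered it through the guard's eye onto the brass strip.
- **Finding the hidden hole:** With about 3–5 N of pressure, I moved pin and guard together about 15 mm toward +y. The pin then dropped freely into the lower hole.
- **Seating:** The pin came to a hard stop with the tool tip at 94.6 mm, which puts the pin tip at about 43 mm as specified. A short confirming press read 12.9 N.

**Last checks:** The final picture shows the pin upright with its collar centred on the knuckle. The fingers were clear and the wrist force was about zero.

**What disagreed or was not checked:**
- Estimates of the guard's starting position differed by about 8 mm, and the feel search covered that.
- The fit to the red grip's outline was only moderate, with about 0.75 overlap.
- I never moved near the heater switch or the bystanders except the black look-alikes by the stand. I took no final picture of any of them.

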